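Clamp a notched flange home on an inspection fixture, then release the clamp

ROBOT

A 6-joint arm with a two-finger parallel gripper is mounted at the origin on the work surface. World frame = base frame: x ahead of the robot, y to its left, z up, the work surface at z = 0. Lengths are in m, angles in rad, forces in N, time in s.
With the tool pointing down it reaches from about 0.325 to 0.75 m from the base axis. Payload 7.6 kg.
Tool frame: the origin (TCP) lies midway between the tips of the shut fingers; the grasp point (between the pads) lies 19 mm behind it; z points along the fingers, y is the direction in which the jaws open and shut (so a half turn about z gives the same grasp; the last joint's range is limited). The gripper opens to 85 mm and grips with 20 to 120 N. Pads are 22 mm wide; open, the fingers measure 114 mm over their backs; the gripper's body (76 mm by 85 mm) begins 54 mm behind the grasp point. The pads swing forward as they close: fully open they stand 13 mm farther back than shut.
Start: joints at [-1.263, 0.052, 1.401, -0, 1.689, -0.07], TCP at [0.194, -0.488, 0.231] pointing down, gripper open.
Joint ranges: [-2.9, 2.9], [-0.91, 2.17], [0.12, 2.37], [-1.06, 4.2], [0.26, 2.73], [-2.93, 2.93]. Speed limits (rad/s): [2.57, 2.57, 3.01, 3.14, 3.14, 3.14].

INTERFACE

Orientations are given as a unit quaternion [w, x, y, z].
In Python, from workcell import * gives the robot as it stands.
- The arm moves only by the tool drive_tool, never from a script. Its argument "rows" is a list of rows, each a list of 3 entries, a list of its own where there are three numbers: the shift along the tool's x, y, z in cm, then the turn about the tool's z in rad, then the finger opening in cm, from 0 to 8.54. In form: [[[tx, ty, tz], turn, grip], ...]. A call has 1 to 10 rows; each row shifts and turns the commanded pose from where the row before left it, along the tool's axes as they then stand; what a row does not reach is not made up. A row lasts 1/8 s, in which the tool goes at most 62.5 mm and 10.7 degrees, less where a joint would pass 70% of its speed; a pose out of reach is approached as far as the arm can. A call is refused whole if a number of a shift passes 6.25 or a number of a turn 0.188, either way. A call with a gripper value outside its range is refused whole. The fingers move at their own pace and stop on an object; "squeeze" is the grip in N (left out, the last holds). Time passes only in rows, so rows that do not move let the fingers close. It gives the time, the measured TCP pose, the force and the opening at its end, in the units of the state.
- read_state(): the state, without advancing time (a new reading comes with each control period).
- snapshot(name): name is "side" or "top"; returns a dict with "frame" (400x640x3 uint8, red, green, blue), "range_z" (400x640 float32, m along the optical axis (not along the pixel's ray), 0 where there is no reading), "fx", "fy", "cx", "cy" (pixels), "R" (3x3) and "t" (3): a world point X has camera coordinates R X + t. Camera axes: x right, y down, z forward; pixel columns grow to the right and rows downward; lengths in m; the calibration is good to about 2 mm. A picture is of the moment at which its call begins.
- sign_off(): hands the job in, once; it reports no verdict.
The state is a dict: "time_s": time; "joint_pos": joint angles; "dq": joint speeds; "effort": joint torques, N m; "tool_pos": TCP position; "eef_rot": TCP orientation; "wrist_force": force on the tool from outside, world axes, zero at the start; "ft_torque": the same for the moment, N m; "gripper_width": opening from 0.0 (shut) to 1.0 (fully open).
Only numpy, scipy, OpenCV 4.12 (cv2) and the standard library are available. Lean on these libraries where they do the work, as an engineer would, in place of code of your own. Each camera call takes 0.05 s, during which the arm holds its last target.

TASK

On the inspection fixture, turn the aluminium flange so that its notch faces the stub on the fence, then work the quick clamp's trigger in repeated strokes until, with the trigger let go, the jaw holds the flange flush against the fence with the sprung pad clearly pushed in (about half-way); stop before the pad bottoms out. Then keep the release tab pressed until the jaw has run all the way back, and let go, leaving the flange flush and square at the fence with its notch over the stub, ready for the camera. Move the jaw only by trigger and tab, never by hand, and leave the ring, the lens and the profile bar where they are.

Things in the scene. Friction and masses are not known exactly. Their poses are not given: they have to be found in the camera images.
- fixture: dark board 415 x 150 mm, 10 mm thick, screwed to the bench, carrying a quick clamp and a fence. Origin: on the bench surface, on the clamp's centre line. x axis: along the clamp bar towards the fence; z up. 'x =' in all these notes is mm along this axis from this origin, heights are above the bench. Grey housing cheeks, 33 mm wide over all, up to 46 mm high, from x = -205 to -30
- handle (a point): top of the fixed black handle post: 14 mm along x, 33 mm wide, from x = -139 to -125, up to 100 mm high
- fence (a point): middle of the fence's face, at x = +149, 25 mm high. The aluminium fence wall is 120 mm wide and 40 mm high; from the middle of its face an 8 mm wide, round-nosed stub sticks out 8 mm towards the clamp, up to 36 mm high. Axes as the fixture
- nest (a point): where flange_mid lies when the flange is home: x = +110, 22 mm high; axes as the fixture
- flange_mid (a point): middle of the loose aluminium flange's disc, half-way up it (22 mm high as it lies on the board). Disc 80 mm across (24 facets), 24 mm thick, 0.2 to 0.45 kg, with one notch in its rim, 21 mm wide, 11 mm deep. x axis: from centre to notch; z up. Starts between jaw and fence, notch up to 1.2 rad either way from the fence direction
- hub (a point): middle of the upright hub on the disc, 50 mm high. The hub is a solid bar 44 mm long along the flange's x axis, 24 mm wide along its y axis and 32 mm tall (34 to 66 mm high); the disc can be turned and slid by it
- notch (a point): in the flange's notch, 36 mm from its centre along its x axis, half-way up the disc
- trigger (a joint): travel of the trigger, 0 (let go) to 0.030 m. A steel plate 12 mm thick, 30 mm wide, 54 to 99 mm high, sliding straight along +x towards the handle post; springs back by itself. Push it slowly (about 40 mm/s) from behind with shut fingers, or pinch it to the post. Spring 4 to 6 N; a stroke with the jaw running free takes 6 to 12 N in all (short knocks to 20 N), plus the pad's force
- trigger_face (a point): middle of the trigger's outer face, which looks to -x: at x = -189 when let go, 80 mm high; moves with it. The first 8 to 10 mm of a stroke only bring a tooth to bear, then the jaw follows mm for mm; a pawl holds the jaw in 6 mm steps when the trigger is let go. A full stroke gains 12 to 18 mm, a 20 mm stroke 6 to 12; three or more strokes are needed. Let it come fully back between strokes
- jaw (a joint): travel of the jaw and its toothed bar, 0 (fully back) to 0.085 m, towards the fence (+x). Starts at 0 to 15 mm. A return spring of 2 to 4 N runs it back while the release tab lifts the holding pawl
- jaw_block: grey jaw block on the front end of the 10 mm wide bar; 50 mm wide, 36 mm high, carries the white sprung pad. Origin: coincides with the fixture's origin when the jaw is fully back, and moves with the jaw. The fingers must not push it or its pad
- pad_face (a point): middle of the white pad's front face, which meets the flange: at x = +23 with the jaw fully back and the pad free, 24.5 mm high. The pad is 50 mm wide, its top 36 mm high
- pad (a joint): how far the sprung pad is pushed back towards the jaw block, 0 (free, 15 mm of gap to the block seen) to 0.018 m (bottomed in the block). 1.5 N to start, 0.7 N more for each mm. A good hold is 4 to 15 mm with the trigger let go (up to 6 mm is lost as the pawl drops back to its tooth); past 16.5 mm, even in a stroke, is too far
- tab (a joint): angle of the release tab, 0 (up, pawl holding) to 0.25 rad (fully down). Hinged across the bar at x = -60, 38 mm high; pressing its plate down lifts the pawl. Takes 2 to 8 N, most when the clamp is loaded. Ticks by itself as the ratchet clicks. The jaw runs back, in about 1 s, only while it is pressed past about 0.2 rad and the trigger is let go
- tab_top (a point): middle of the top of the tab's steel plate (30 mm along x, 36 mm wide): at x = -91, 52 mm high when up; fully pressed about 8 mm lower and 3 mm nearer the handle
- spacer_ring: black ring 68 mm across, 22 mm high, lying on the bench: leave alone. Origin: centre of its underside
- lens_barrel: black lens barrel 48 mm across, 58 mm high, standing on the bench: leave alone. Origin: centre of its underside
- profile_bar: aluminium bar 120 x 20 x 20 mm, lying on the bench: leave alone. Origin: centre of its underside

How it is judged:
By the outcome, as a careful person would: the job done as asked, in the order asked, and still so for the second after the job is handed in, with the robot touching nothing.
It also fails if it takes over 67 s, if anything falls off the work surface, if the arm or the gripper's body presses on something with over 40 N, if the wrist force passes 120 N, or if a joint passes its speed limit or range.

## Working session

There is one attempt and no reset: what is moved stays moved. The work goes in short steps, Python scripts to look and compute and a tool call to move; the robot and the scene stay as the last step left them, time stands still between calls to the robot, and variables do not carry over. Pictures are saved under pics/ and viewed, and the job is handed in when it is done.

Besides the shell and the picture viewer there is one more tool, called after "Request:" by a JSON object that holds its "api" and its "payload", one argument or row to a line. drive_tool: Moves the arm, as the interface text tells. Its arguments: {"type":"object","properties":{"rows":{"type":"array"},"squeeze":{"type":"number"}},"required":["rows"]}

```bash
ls; mkdir -p pics
cat > h.py <<'E'
from workcell import *
import numpy as np, cv2
def snap(name,fn):
    s=snapshot(name); np.savez('pics/'+fn+'.npz',**s)
    cv2.imwrite('pics/'+fn+'.png',cv2.cvtColor(s['frame'],cv2.COLOR_RGB2BGR)); return s
def load(fn): return dict(np.load('pics/'+fn+'.npz'))
def px2w(s,u,v,d=None,z=None):
    R,t=s['R'],s['t']
    r=np.array([(u-s['cx'])/s['fx'],(v-s['cy'])/s['fy'],1.0])
    c=-R.T@t; w=R.T@r
    if z is not None: return c+w*(z-c[2])/w[2]
    if d is None: d=np.median(s['range_z'][int(v)-1:int(v)+2,int(u)-1:int(u)+2])
    return R.T@(r*d-t)
def w2px(s,X):
    c=s['R']@np.array(X)+s['t']; return s['fx']*c[0]/c[2]+s['cx'],s['fy']*c[1]/c[2]+s['cy'],c[2]
def crop(s,fn,u0,u1,v0,v1,k):
    f=s['frame'][v0:v1,u0:u1]; f=cv2.resize(f,None,fx=k,fy=k,interpolation=cv2.INTER_CUBIC)
    cv2.imwrite('pics/'+fn+'.png',cv2.cvtColor(f,cv2.COLOR_RGB2BGR))
E
python3 - <<'E'
from h import *
for n in('side','top'):
    s=snap(n,n+'0'); print(n,s['fx'],s['cx'],s['cy'],s['R'].round(3).tolist(),(-s['R'].T@s['t']).round(3))
print(read_state())
E
```

```text
pics
side 403.16554275300587 320.66655195279867 201.44085998909014 [[-0.966, -0.258, 0.017], [-0.155, 0.523, -0.838], [0.207, -0.812, -0.545]] [0.455 0.604 0.472]
top 411.10073577814074 316.67260553318465 195.26920315971384 [[0.028, -1.0, 0.013], [-0.995, -0.029, -0.09], [0.091, -0.01, -0.996]] [0.558 0.024 0.788]
{'time_s': 0.1, 'joint_pos': array([-1.26329451e+00,  5.27533823e-02,  1.40160077e+00,  2.21529821e-05,
        1.68863858e+00, -7.03015785e-02]), 'dq': array([-0.00130383,  0.00031387, -0.00260358,  0.0002651 , -0.00109918,
        0.00085342]), 'effort': array([ 1.75743309e-03, -3.82583427e+01, -3.60985994e+01,  3.71023873e-05,
        4.81143463e-03,  1.14679636e-05]), 'tool_pos': array([ 0.19360561, -0.48770522,  0.23057866]), 'eef_rot': array([-6.96421827e-04,  9.82210583e-01,  1.87781468e-01, -7.19067617e-05]), 'wrist_force': array([ 0.19141591,  0.01498498, -0.80913837]), 'ft_torque': array([0.0056079 , 0.05041192, 0.00318044]), 'gripper_width': 0.9993530424567552}
```

View pics/top0.png

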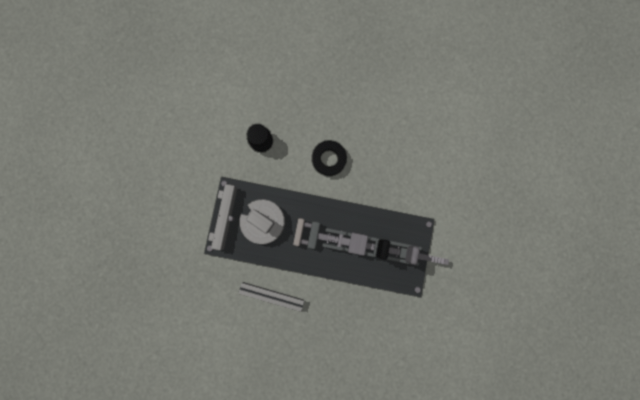

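View pics/side0.png

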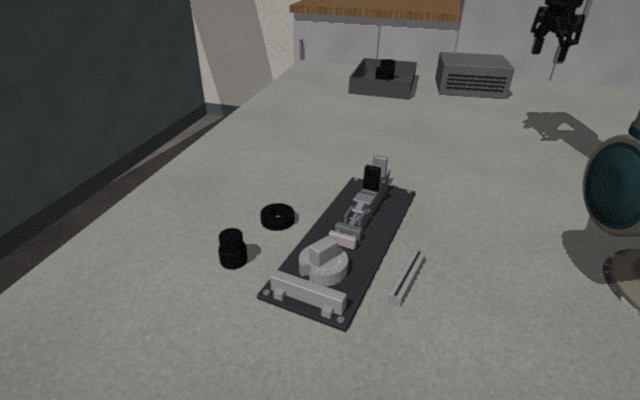

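The top view shows the board tilted slightly, with the fence at left (about 222,217), flange at (262,222), pad at (299,233), tab at (358,243), post at (383,249), trigger at (413,255). I'll zoom in.

Run:
```python
from h import *
s=load('top0'); crop(s,'t0a',195,355,165,285,5); crop(s,'t0b',300,460,195,315,5)
s=load('side0'); crop(s,'s0a',250,430,150,330,3.3)
```

```text
(no output)
```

View pics/t0a.png

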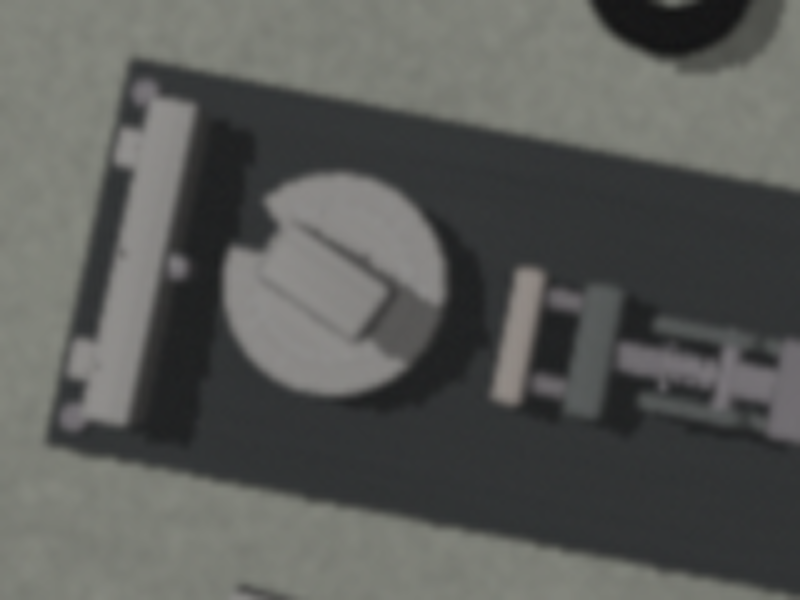

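View pics/t0b.png

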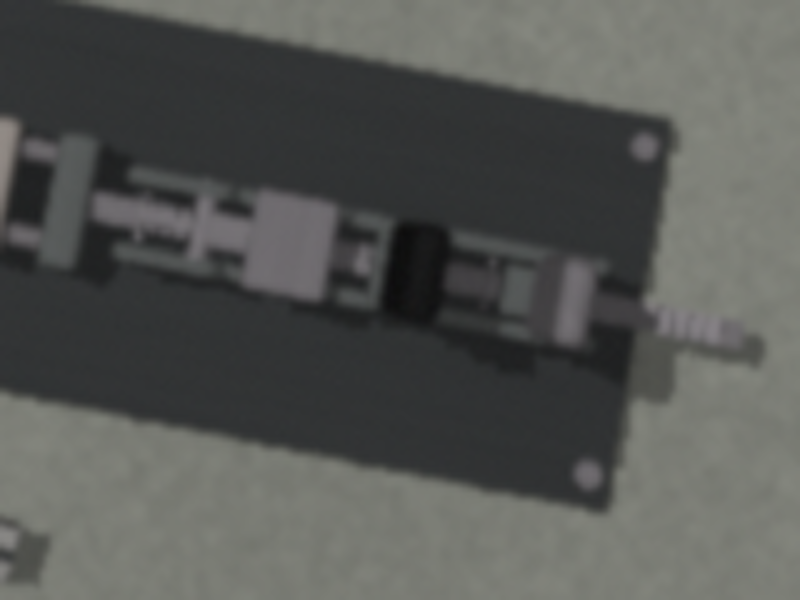

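View pics/s0a.png

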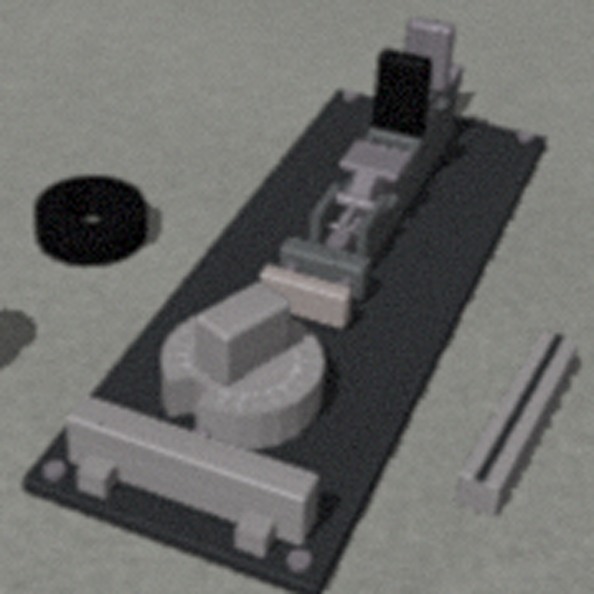

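Run:
```python
from h import *
s=load('top0')
a=lambda x,y:(195+x/5-.4,165+y/5-.4); b=lambda x,y:(300+x/5-.4,195+y/5-.4)
A=px2w(s,*a(133,60),z=.01);B=px2w(s,*a(48,443),z=.01);C=px2w(s,*b(607,508),z=.01);D=px2w(s,*b(672,122),z=.01)
print(A,B,C,D)
for p,q in((A,B),(B,C),(C,D),(D,A)): print(np.linalg.norm(p-q))
cen=(A+B+C+D)/4
ex=((A+B)-(C+D)); ex/=np.linalg.norm(ex); ey=np.array([-ex[1],ex[0],0])
ey2=(B-A)+(C-D); ey2/=np.linalg.norm(ey2)
print(cen,ex,ey,ey2, np.arctan2(ex[1],ex[0]))
# fence top edges z=.04; face edge crop (197,100)-(133,425)?
P=px2w(s,*a(196,103),z=.04);Q=px2w(s,*a(131,425),z=.04); print('fence face',P,Q,np.linalg.norm(P-Q))
st=px2w(s,*a(187,267),z=.036); print('stub nose',st)
fl=px2w(s,*a(335.5,284.5),z=.034);print('flange',fl)
h=[px2w(s,*a(*p),z=.066) for p in((305,228),(392,290),(350,340),(262,270))]; print('hub',h,sum(h)/4)
post=px2w(s,*b(418,270),z=.1); print('post',post)
pf=[px2w(s,*a(*p),z=.036) for p in((522,265),(492,402))];print('pad',pf)
trg=px2w(s,*b(592,303),z=.099); print('trig',trg)
tab=px2w(s,*b(290,246),z=.052); print('tab',tab)
for nm,v in (('fence',(P+Q)/2),('stub',st),('flange',fl),('hub',sum(h)/4),('post',post),('pad',sum(pf)/2),('trig',trg),('tab',tab)):
    d=v-cen; print(nm,(d@ex*1000).round(1),(d@np.array([-ex[1],ex[0],0])*1000).round(1))
```

```text
[0.65960292 0.19835951 0.01      ] [0.51435214 0.22299374 0.01      ] [ 0.44593097 -0.18407396  0.01      ] [ 0.59050476 -0.20810218  0.01      ]
0.14732493007916556
0.4127778700971944
0.14655693484435103
0.4122931803856956
[0.5525977  0.00729428 0.01      ] [0.16667581 0.98601175 0.        ] [-0.98601175  0.16667581  0.        ] [-0.98619547  0.16558529  0.        ] 1.4033389701913876
fence face [0.6405569 0.1679037 0.04     ] [0.52328383 0.18586353 0.04      ] 0.11864032656657904
stub nose [0.58076948 0.1691731  0.036     ]
flange [0.57597888 0.11511491 0.034     ]
hub [array([0.5947133 , 0.12270582, 0.066     ]), array([0.57386991, 0.09140568, 0.066     ]), array([0.55603277, 0.10540032, 0.066     ]), array([0.57957209, 0.13712465, 0.066     ])] [0.57604702 0.11415912 0.066     ]
post [ 0.53514506 -0.0965632   0.1       ]
pad [array([0.5849662 , 0.04713548, 0.036     ]), array([0.53496334, 0.05643981, 0.036     ])]
trig [ 0.52579126 -0.15497907  0.099     ]
tab [ 0.54075438 -0.05914767  0.052     ]
fence 172.1 -0.6
stub 164.3 -0.8
flange 110.2 -5.1
hub 109.3 -5.3
post -105.3 -0.1
pad 45.1 0.2
trig -164.5 -0.6
tab -67.5 0.6
```

```bash
cat > hub.py <<'E'
from h import *
def pts(s,off=(0,0,0)):
    d=s['range_z']; v,u=np.nonzero(d>0); z=d[v,u]
    P=np.stack([(u-s['cx'])/s['fx']*z,(v-s['cy'])/s['fy']*z,z],1)
    return (P-s['t'])@s['R']
O=np.array([.5565,.0305]); th=1.4033
Rf=np.array([[np.cos(th),np.sin(th)],[-np.sin(th),np.cos(th)]])
def fix(X): return np.c_[(X[:,:2]-O)@Rf.T*1000, X[:,2]*1000]
def rep(fn):
    F=fix(pts(load(fn)))
    def sel(x0,x1,y0,y1,z0,z1): return F[(F[:,0]>x0)&(F[:,0]<x1)&(F[:,1]>y0)&(F[:,1]<y1)&(F[:,2]>z0)&(F[:,2]<z1)]
    h=sel(40,148,-50,50,59,75)
    print('hub n',len(h),'z',np.median(h[:,2]),cv2.minAreaRect(h[:,:2].astype(np.float32)))
    d=sel(30,148,-60,60,29,40); print('disc', len(d), d.min(0),d.max(0))
    f=sel(140,175,-65,65,36,46);print('fence top',np.percentile(f,[2,98],axis=0).tolist())
    b=sel(-300,260,-100,100,5,14);print('board',np.percentile(b,[.5,99.5],axis=0).tolist(),np.median(b[:,2]))
    for n,r in (('post',(-150,-110,-30,30,92,110)),('trig',(-215,-155,-30,30,90,110)),('tab',(-115,-65,-25,25,46,62)),('padtop',(15,45,-30,30,30,42))):
        q=sel(*r); print(n,len(q),q.min(0).round(1),q.max(0).round(1)) if len(q) else print(n,0)
if __name__=='__main__':
    for f in('top0','side0'): print(f); rep(f)
E
python3 hub.py
```

```text
top0
hub n 342 z 65.88003336143366 ((87.71580505371094, -5.010692596435547), (23.941251754760742, 44.30521011352539), 66.66859436035156)
disc 1116 [ 47.49990984 -44.90385144  29.00767801] [147.81384684  34.76350949  39.38052115]
fence top [[148.68025098243038, -56.85135184008432, 36.61081543032765], [166.37240471914654, 57.60472734640075, 42.52567117958477]]
board [[-227.78823769910375, -73.67645861057666, 6.620619143894011], [182.89365280342255, 74.98522331783612, 13.479582677304924]] 10.077789747518104
post 166 [-139.   -15.7   93. ] [-124.5   16.6  102.8]
trig 133 [-189.5  -13.7   90.4] [-176.6   15.7  101.9]
tab 376 [-113.5  -17.4   46.2] [-66.7  18.5  55.9]
padtop 118 [ 15.  -23.9  32.1] [22.9 25.3 38.2]
side0
hub n 347 z 66.25870910704087 ((88.38031768798828, -2.9215030670166016), (24.862459182739258, 44.88736343383789), 65.63377380371094)
disc 877 [ 50.59406791 -43.12552474  29.00971936] [147.49644347  36.98502312  39.93831327]
fence top [[149.15513600990897, -53.95851034154279, 36.23185390366727], [167.30382547584148, 60.66610607290984, 42.16985240673526]]
board [[-224.23086506282965, -71.40611953502828, 5.491569221740111], [185.25249012382218, 77.45127355573523, 13.620534720985694]] 10.866554111068654
post 107 [-138.4  -12.9   92.1] [-123.4   19.   101.6]
trig 86 [-186.7  -11.5   90.3] [-175.8   17.6  100.8]
tab 210 [-114.8  -15.2   46. ] [-65.8  20.8  55.1]
padtop 151 [ 15.1 -21.8  30.1] [25.  27.8 38. ]
```

```bash
cat >> h.py <<'E'
from scipy.spatial.transform import Rotation as Rn
TH=1.4033
RF=np.array([[np.cos(TH),np.sin(TH)],[-np.sin(TH),np.cos(TH)]])
OW=np.array([.5565,.0305])+RF.T@np.array([.0007,.0012])
def tofix(p): return np.r_[RF@(np.array(p[:2])-OW)*1000,p[2]*1000]
def go(x,y,z,yaw):
    """target fixture mm + yaw of tool x in fixture frame; print shift (cm) in tool axes AFTER turn, and turn"""
    s=read_state(); q=s['eef_rot']; M=Rn.from_quat([q[1],q[2],q[3],q[0]]).as_matrix()
    cy=np.arctan2(M[1,0],M[0,0])-TH
    T=np.r_[OW+RF.T@np.array([x,y])/1000,z/1000]; d=T-s['tool_pos']
    a=yaw+TH; N=np.array([[np.cos(a),np.sin(a),0],[np.sin(a),-np.cos(a),0],[0,0,-1]]) 
    print('now fix',tofix(s['tool_pos']).round(1),'yaw',cy.round(3),'tilt z',M[:,2].round(3),'F',s['wrist_force'].round(1),'w',round(s['gripper_width'],3),'t',round(s['time_s'],2))
    print('turn tool z',-(yaw-cy),'shift now-axes cm',(M.T@d*100).round(2),'after-turn axes',(N.T@d*100).round(2))
E
python3 - <<'E'
from h import *
go(87.9,-4,120,-.415)
E
```

```text
now fix [-572.2  270.2  230.6] yaw -1.025 tilt z [-0.     0.001 -1.   ] F [ 0.2  0.  -0.8] w 0.999 t 0.1
turn tool z -0.6104941027666919 shift now-axes cm [ 57.68 -42.19  11.12] after-turn axes [71.46 -1.52 11.06]
```

Request:
{"api": "drive_tool", "payload": {
  "rows": [
    [[0,0,0],-0.153,8.5],
    [[0,0,0],-0.153,8.5],
    [[0,0,0],-0.153,8.5],
    [[2,0,0],-0.152,8.5],
    [[4.5,-0.1,0],0,6],
    [[4.5,-0.1,0],0,5],
    [[4.5,-0.1,0],0,5],
    [[4.5,-0.1,0],0,5],
    [[4.5,-0.1,0],0,5],
    [[4.5,-0.1,0],0,5]
  ]
}}

```text
time_s: 1.35
tool_pos: [0.3509, -0.2429, 0.231]
eef_rot: [-0.0, 0.88, 0.474, -0.0]
wrist_force: [0.1, -0.8, -0.4]
gripper_width: 0.587
```

Run:
```python
from h import *
go(87.9,-4,120,-.415)
```

```text
now fix [-304.5  155.9  231. ] yaw -0.415 tilt z [-0.  0. -1.] F [ 0.1 -0.8 -0.4] w 0.587 t 1.35
turn tool z 0.00033943598729507807 shift now-axes cm [42.36 -1.17 11.1 ] after-turn axes [42.36 -1.19 11.1 ]
```

Request:
{"api": "drive_tool", "payload": {
  "rows": [
    [[5,-0.1,0],0,5],
    [[5,-0.1,0],0,5],
    [[5,-0.1,0],0,5],
    [[5,-0.1,0],0,5],
    [[5,-0.2,0],0,5],
    [[5,-0.2,1],0,5],
    [[5,-0.2,2],0,5],
    [[4.4,-0.2,3],0,5],
    [[3,0,3],0,5],
    [[0,0,1],0,5]
  ]
}}

```text
time_s: 2.6
tool_pos: [0.5726, 0.1179, 0.1279]
eef_rot: [-0.001, 0.88, 0.476, -0.002]
wrist_force: [-0.3, -0.6, -0.2]
gripper_width: 0.591
```

Run:
```python
from h import *
s=snap('top','top1'); s2=snap('side','side1'); crop(s,'t1a',195,355,165,285,5);crop(s2,'s1a',250,430,130,310,3.3)
go(87.9,-4,38,-.415)
```

```text
now fix [ 86.4  -2.8 129.7] yaw -0.414 tilt z [-0.003 -0.001 -1.   ] F [-0.  -0.5  0.1] w 0.583 t 2.7
turn tool z 0.0007027401731543592 shift now-axes cm [0.21 0.06 9.17] after-turn axes [0.18 0.04 9.17]
```

View pics/s1a.png

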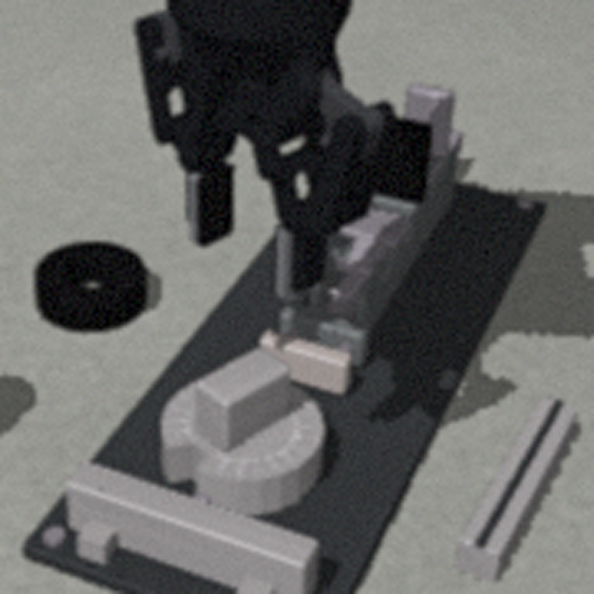

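View pics/t1a.png

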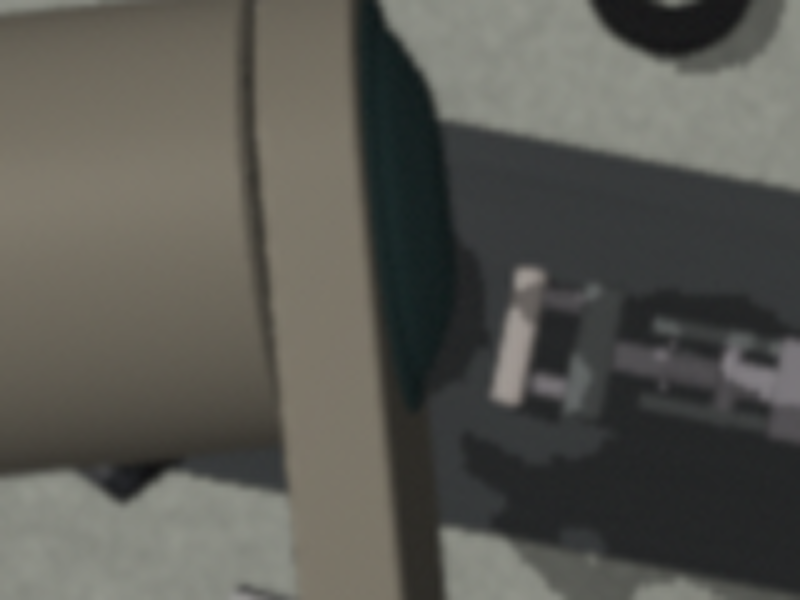

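The gripper straddles the hub line with the fingers on both sides, clear of the fence and pad. Descending and gripping gently.

Request:
{"api": "drive_tool", "payload": {
  "rows": [
    [[0.1,0,3],0,5],
    [[0.1,0.05,3],0,5],
    [[0,0,2],0,5],
    [[0,0,1],0,5],
    [[0,0,0],0,2.2],
    [[0,0,0],0,2.0],
    [[0,0,0],0,2.0],
    [[0,0,0],0,2.0]
  ],
  "squeeze": 30
}}

```text
time_s: 3.7
tool_pos: [0.5758, 0.1178, 0.0425]
eef_rot: [0.001, 0.88, 0.474, 0.001]
wrist_force: [1.3, -2.0, 3.4]
gripper_width: 0.272
```

Run:
```python
from h import *
s2=snap('side','side2'); crop(s2,'s2a',250,430,150,330,3.3)
go(109.5,0,40,0)
```

```text
now fix [88.6 -5.7 42.5] yaw -0.415 tilt z [ 0.002 -0.    -1.   ] F [ 1.  -1.9  5.9] w 0.271 t 3.75
turn tool z -0.41455259094481556 shift now-axes cm [ 1.68 -1.36  0.25] after-turn axes [ 2.09 -0.57  0.25]
```

View pics/s2a.png

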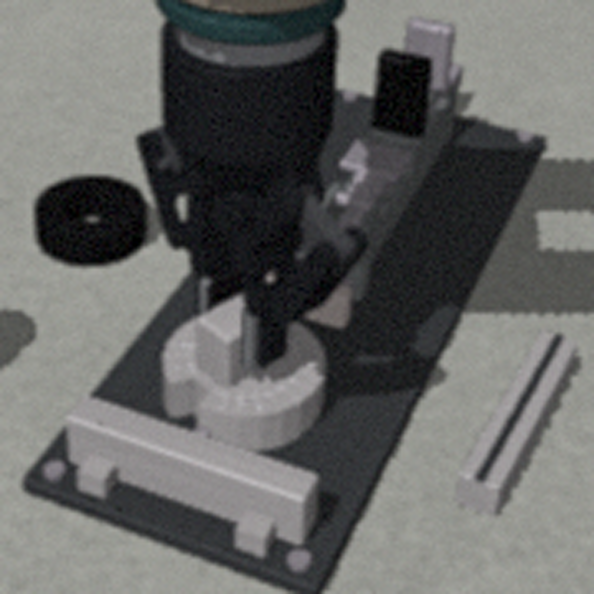

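Request:
{"api": "drive_tool", "payload": {
  "rows": [
    [[0,0,-0.1],-0.06,2],
    [[0,0,0],-0.12,2],
    [[0,0,0],-0.12,2],
    [[0,0,0],-0.115,2],
    [[0.3,-0.1,0],0,2],
    [[0.5,-0.2,0],0,2],
    [[0.5,-0.2,0],0,2],
    [[0.4,-0.05,0],0,2],
    [[0.2,0,0],0,2],
    [[0,0,0],0,2]
  ]
}}

```text
time_s: 5.0
tool_pos: [0.573, 0.138, 0.0425]
eef_rot: [-0.0, 0.764, 0.646, 0.0]
wrist_force: [0.6, -0.3, 4.0]
gripper_width: 0.275
```

Run:
```python
from h import *
s2=snap('side','side3'); crop(s2,'s3a',250,430,150,330,3.3)
go(109.5,0,40,0)
```

```text
now fix [108.    0.4  42.5] yaw 0.001 tilt z [ 0.001  0.001 -1.   ] F [ 2.2 -0.9  3.8] w 0.273 t 5.05
turn tool z 0.00052592132418261 shift now-axes cm [0.15 0.04 0.25] after-turn axes [0.15 0.04 0.25]
```

View pics/s3a.png

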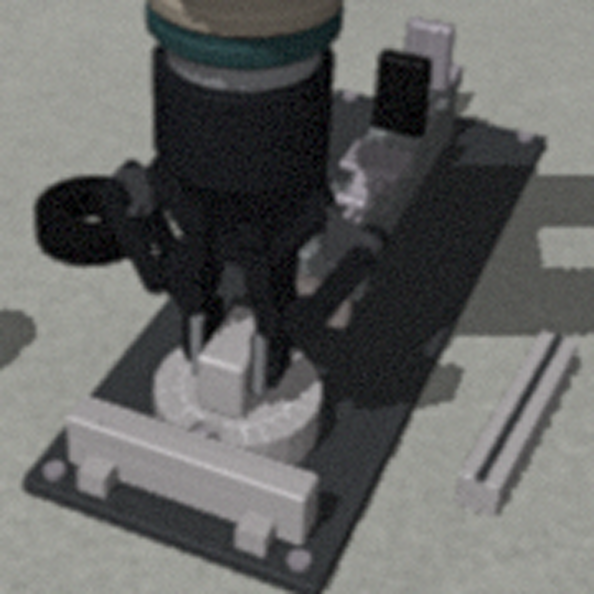

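The notch now faces the stub. Nudging toward the fence while watching the force.

Request:
{"api": "drive_tool", "payload": {
  "rows": [
    [[0.1,0,0],0,2],
    [[0.1,0,0],0,2],
    [[0,0,0],0,2]
  ]
}}

```text
time_s: 5.42
tool_pos: [0.5732, 0.139, 0.0425]
eef_rot: [0.0, 0.764, 0.646, -0.0]
wrist_force: [0.6, -3.9, 5.7]
gripper_width: 0.273
```

Request:
{"api": "drive_tool", "payload": {
  "rows": [
    [[0.1,0,0],0,2],
    [[0,0,0],0,2]
  ]
}}

```text
time_s: 5.68
tool_pos: [0.5734, 0.1401, 0.0425]
eef_rot: [0.0, 0.764, 0.646, -0.0]
wrist_force: [-0.0, -4.4, 5.8]
gripper_width: 0.271
```

Request:
{"api": "drive_tool", "payload": {
  "rows": [
    [[0.1,0,0],0,2],
    [[0,0,0],0,2]
  ]
}}

```text
time_s: 5.92
tool_pos: [0.5735, 0.1406, 0.0425]
eef_rot: [0.001, 0.764, 0.645, -0.001]
wrist_force: [0.0, -6.3, 6.9]
gripper_width: 0.275
```

Request:
{"api": "drive_tool", "payload": {
  "rows": [
    [[0.1,0,0],0,2],
    [[0,0,0],0,2]
  ]
}}

```text
time_s: 6.18
tool_pos: [0.5735, 0.1407, 0.0426]
eef_rot: [0.001, 0.764, 0.645, -0.001]
wrist_force: [-1.7, -9.1, 7.6]
gripper_width: 0.267
```

Run:
```python
from h import *
go(110,0,40,0)
s2=snap('side','side4')
from hub import *
rep('side4')
```

```text
now fix [110.8   0.4  42.6] yaw -0.0 tilt z [-0.001 -0.003 -1.   ] F [-1.7 -9.1  7.6] w 0.267 t 6.17
turn tool z -0.00046650815645521426 shift now-axes cm [-0.08  0.04  0.26] after-turn axes [-0.08  0.04  0.26]
hub n 446 z 66.81338740045037 ((115.6746826171875, 5.183992385864258), (43.77812957763672, 39.9691162109375), 59.84026336669922)
disc 796 [ 73.35566061 -36.56056946  29.06131837] [146.55793435  43.39591225  39.85483494]
fence top [[147.83951628116216, -54.13063590278036, 36.23053110966766], [167.2177223493719, 60.53865879341494, 42.21522314400565]]
board [[-224.77606310153743, -71.4749561901892, 5.476294090433109], [185.2794168221419, 77.54133968027176, 13.64039551538077]] 10.860809097638874
post 106 [-138.8  -13.1   92.2] [-123.6   19.3  102.5]
trig 89 [-188.1  -11.5   90. ] [-174.3   17.7  100.4]
tab 212 [-114.6  -15.1   46.3] [-65.7  21.   54.8]
padtop 39 [15.1 -3.2 30. ] [24.7 27.1 37.8]
```

Request:
{"api": "drive_tool", "payload": {
  "rows": [
    [[-0.15,0,0],0,2],
    [[0,0,0],0,4],
    [[0,0,0],0,5],
    [[0,0,-1],0,5],
    [[0,0,-3],0,5],
    [[0,0,-5],0,5],
    [[-3,0,-2],0,3],
    [[-5,0,0],0,0],
    [[-5,0,0],0,0],
    [[-5,0,0],0,0]
  ]
}}

```text
time_s: 7.48
tool_pos: [0.5431, -0.0377, 0.1531]
eef_rot: [0.0, 0.763, 0.646, 0.0]
wrist_force: [0.8, 0.6, 0.4]
gripper_width: 0.002
```

Run:
```python
from h import *
go(-218,0,150,0)
s2=snap('side','side5');s=snap('top','top5')
crop(s2,'s5a',250,430,150,330,3.3); crop(s,'t5a',195,355,165,285,5)
```

```text
now fix [-70.2   0.6 153.1] yaw 0.001 tilt z [ 0.001 -0.    -1.   ] F [0.8 0.6 0.4] w 0.002 t 7.47
turn tool z 0.0010585703787944212 shift now-axes cm [-14.78   0.05   0.31] after-turn axes [-14.78   0.06   0.31]
```

View pics/t5a.png

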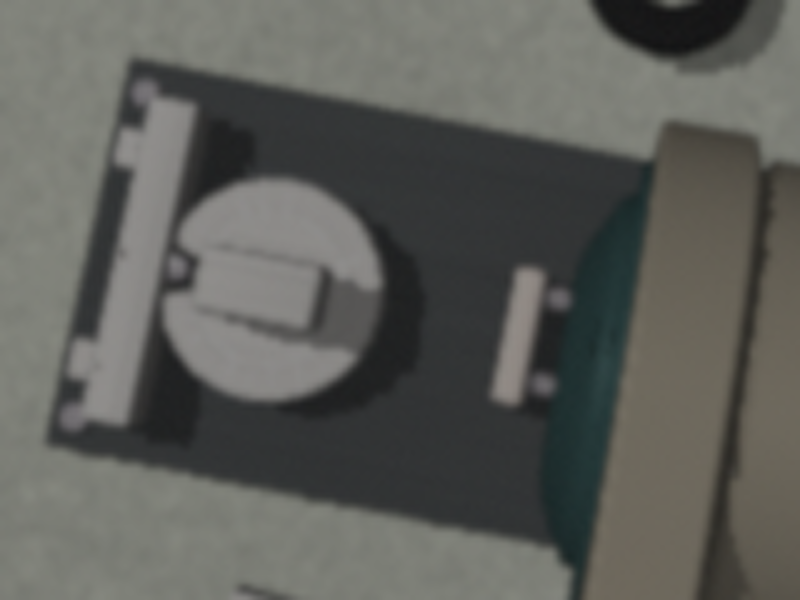

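The flange sits at the fence with its notch over the stub. On to the trigger.

Request:
{"api": "drive_tool", "payload": {
  "rows": [
    [[-5,0,0],0,0],
    [[-5,0,0],0,0],
    [[-4,0,0],0,0],
    [[-0.8,0,2],0,0],
    [[0,0,3],0,0],
    [[0,0,2.5],0,0],
    [[0,0,0.8],0,0],
    [[0,0,0],0,0]
  ]
}}

```text
time_s: 8.57
tool_pos: [0.5191, -0.182, 0.0697]
eef_rot: [-0.0, 0.763, 0.646, 0.0]
wrist_force: [0.4, -0.2, 0.6]
gripper_width: 0.001
```

Run:
```python
from h import *
go(-189,0,70,0)
s2=snap('side','side6');s=snap('top','top6')
crop(s2,'s6a',300,460,90,250,3.6)
```

```text
now fix [-2.165e+02  2.000e-01  6.970e+01] yaw 0.001 tilt z [ 0.  0. -1.] F [ 0.4 -0.2  0.6] w 0.001 t 8.57
turn tool z 0.001037850564310494 shift now-axes cm [ 2.75  0.03 -0.03] after-turn axes [ 2.75  0.02 -0.03]
```

View pics/s6a.png

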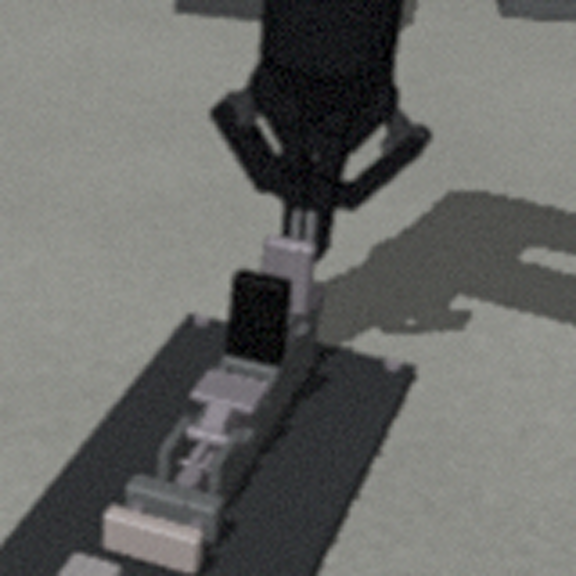

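Request:
{"api": "drive_tool", "payload": {
  "rows": [
    [[0.8,0,0],0,0],
    [[0.5,0,0],0,0],
    [[0.5,0,0],0,0],
    [[0.5,0,0],0,0],
    [[0.5,0,0],0,0]
  ]
}}

```text
time_s: 9.3
tool_pos: [0.5235, -0.1562, 0.0699]
eef_rot: [0.001, 0.764, 0.645, -0.001]
wrist_force: [-2.2, -9.9, 1.7]
gripper_width: 0.001
```

Request:
{"api": "drive_tool", "payload": {
  "rows": [
    [[0.5,0,0],0,0],
    [[0.5,0,0],0,0],
    [[0.5,0,0],0,0],
    [[0.2,0,0],0,0],
    [[0,0,0],0,0]
  ]
}}

```text
time_s: 9.93
tool_pos: [0.5264, -0.1396, 0.0699]
eef_rot: [0.001, 0.764, 0.645, -0.001]
wrist_force: [-1.4, -8.0, 1.0]
gripper_width: 0.001
```

Run:
```python
from h import *
go(-172,0,70,0)
s2=snap('side','side7');s=snap('top','top7')
from hub import *
rep('top7');rep('side7')
crop(s2,'s7a',300,460,90,250,3.6)
```

```text
now fix [-173.4    0.2   69.9] yaw -0.0 tilt z [ 0.    -0.003 -1.   ] F [-1.4 -8.   1. ] w 0.001 t 9.93
turn tool z -0.0004153518273641854 shift now-axes cm [ 0.14  0.02 -0.01] after-turn axes [ 0.14  0.02 -0.01]
hub n 341 z 65.83511746226822 ((109.93142700195312, 1.4263620376586914), (44.02172088623047, 23.737838745117188), 0.7359254360198975)
disc 1303 [ 30.21261955 -38.68505424  29.02434366] [147.7534188   41.41845654  39.51674221]
fence top [[147.161882056229, -57.08236397984372, 36.41907964255719], [166.23381602706934, 57.57996309285552, 42.55016854407365]]
board [[-179.77359075528835, -73.81066833292797, 6.587898203343911], [183.27008586316884, 74.89707368278071, 13.415061458736233]] 10.072560693419874
post 187 [-149.9  -15.8   92.1] [-124.6   16.9  103.2]
trig 0
tab 363 [-114.9  -17.1   46.2] [-66.6  18.6  53.8]
padtop 207 [ 15.2 -24.3  30.2] [43.7 25.2 39. ]
hub n 353 z 66.48544310067305 ((110.64784240722656, 3.873569965362549), (23.390954971313477, 44.715728759765625), 89.82196044921875)
disc 1112 [ 32.21168509 -36.39562325  29.00783518] [145.79017711  43.75854522  39.85635843]
fence top [[148.98892837977263, -54.35268453540945, 36.315906690718776], [167.4877514089861, 60.513149415586575, 42.321837208902984]]
board [[-224.01151490062745, -71.42630553800018, 5.589456428158258], [185.26094048157006, 77.41895863001884, 13.535175074545156]] 10.88881357796932
post 132 [-149.9  -12.4   92.1] [-122.9   19.5  101.8]
trig 100 [-179.3  -10.3   90.6] [-155.2   17.4  109.7]
tab 198 [-114.7  -14.9   46. ] [-65.9  20.5  53.7]
padtop 279 [ 15.1 -22.4  30. ] [45.  27.5 38.3]
```

View pics/s7a.png

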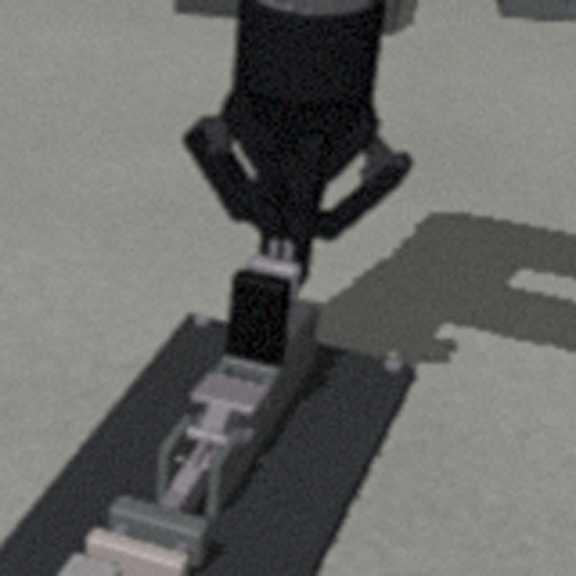

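Request:
{"api": "drive_tool", "payload": {
  "rows": [
    [[-1,0,0],0,0],
    [[-1.5,0,0],0,0],
    [[-1.5,0,0],0,0],
    [[0,0,0],0,0]
  ]
}}

```text
time_s: 10.52
tool_pos: [0.5193, -0.178, 0.0689]
eef_rot: [-0.001, 0.764, 0.645, 0.0]
wrist_force: [0.3, 0.3, 0.3]
gripper_width: -0.003
```

```bash
cat > rect.py <<'E'
from h import *
OT=np.array([.5565,.0305])+RF.T@np.array([0,.0005])
def rect(s,fn,z=.036,x0=-10,x1=160,y0=-35,y1=35,k=4):
    # rectified: cols = fixture x, rows= -y
    src=[];dst=[]
    for x,y in((x0,y0),(x1,y0),(x1,y1),(x0,y1)):
        p=OT+RF.T@np.array([x,y])/1000; src.append(w2px(s,[p[0],p[1],z])[:2]); dst.append(((x-x0)*k,(y1-y)*k))
    H=cv2.getPerspectiveTransform(np.float32(src),np.float32(dst))
    im=cv2.warpPerspective(s['frame'],H,((x1-x0)*k,(y1-y0)*k),flags=cv2.INTER_CUBIC)
    im2=np.clip(im.astype(float)*1.6,0,255).astype(np.uint8)
    for x in range(x0,x1,10): cv2.line(im2,((x-x0)*k,0),((x-x0)*k,8 if x%50 else 18),(255,255,0),1)
    cv2.imwrite('pics/'+fn+'.png',cv2.cvtColor(im2,cv2.COLOR_RGB2BGR)); return im
def prof(s):
    im=rect(s,'tmp').astype(float)
    p=im[(35-22)*4:(35-12)*4].mean((0,2)); q=im[(35+17)*4:(35+22)*4].mean((0,2)); 
    for nm,a in(('y+',p),('y-',q)):
        g=np.gradient(cv2.GaussianBlur(a[None],(0,0),3)[0])
        pk=[(round(-10+i/4,1),round(g[i],1)) for i in range(2,len(g)-2) if abs(g[i])>1.2 and abs(g[i])>=max(abs(g[i-2:i+3]))]
        print(nm,pk)
E
python3 - <<'E'
from rect import *
go(-218,0,70,0)
s=snap('top','top8'); snap('side','side8')
for f in('top0','top7','top8'): print(f); prof(load(f))
rect(s,'r8')
E
```

```text
now fix [-212.5    0.7   68.9] yaw -0.001 tilt z [-0.001  0.001 -1.   ] F [0.3 0.3 0.3] w -0.003 t 10.53
turn tool z -0.0009503942592115067 shift now-axes cm [-0.55  0.07 -0.11] after-turn axes [-0.55  0.07 -0.11]
top0
y+ [(7.8, np.float64(-1.3)), (12.5, np.float64(4.3)), (23.0, np.float64(-5.0)), (55.0, np.float64(2.6)), (121.2, np.float64(-3.1)), (126.2, np.float64(-1.3)), (150.0, np.float64(4.7))]
y- [(8.2, np.float64(-1.2)), (12.5, np.float64(4.4)), (23.0, np.float64(-5.3)), (48.8, np.float64(4.8)), (112.2, np.float64(-3.7)), (125.0, np.float64(-1.2)), (150.0, np.float64(4.7))]
top7
y+ [(3.5, np.float64(2.8)), (28.2, np.float64(-1.4)), (33.2, np.float64(4.4)), (43.8, np.float64(-5.2)), (73.0, np.float64(3.2)), (145.5, np.float64(-4.5)), (150.2, np.float64(4.7))]
y- [(3.5, np.float64(2.8)), (33.2, np.float64(4.6)), (43.5, np.float64(-5.5)), (74.0, np.float64(4.5)), (144.8, np.float64(-4.4)), (150.2, np.float64(4.8))]
top8
y+ [(1.2, np.float64(2.8)), (26.0, np.float64(-1.3)), (30.8, np.float64(4.6)), (41.2, np.float64(-5.3)), (73.0, np.float64(3.3)), (145.2, np.float64(-4.6)), (150.2, np.float64(4.7))]
y- [(1.0, np.float64(2.8)), (26.0, np.float64(-1.3)), (30.8, np.float64(4.5)), (41.2, np.float64(-5.6)), (74.0, np.float64(4.6)), (144.8, np.float64(-4.5)), (150.2, np.float64(4.9))]
```

View pics/r8.png

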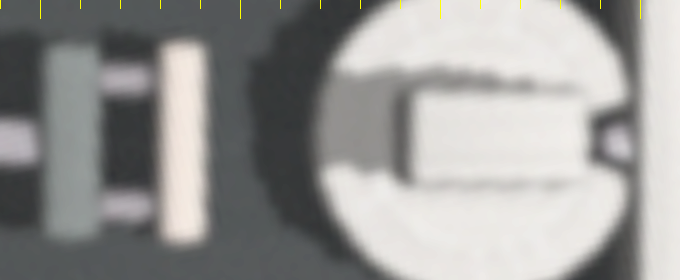

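Request:
{"api": "drive_tool", "payload": {
  "rows": [
    [[0.8,0,0],0,0],
    [[0.5,0,0],0,0],
    [[0.5,0,0],0,0],
    [[0.5,0,0],0,0],
    [[0.5,0,0],0,0],
    [[0.5,0,0],0,0],
    [[0.5,0,0],0,0],
    [[0.2,0,0],0,0],
    [[0,0,0],0,0]
  ]
}}

```text
time_s: 11.75
tool_pos: [0.5261, -0.1392, 0.0692]
eef_rot: [0.001, 0.764, 0.645, -0.001]
wrist_force: [-1.1, -10.5, -2.5]
gripper_width: -0.002
```

Run:
```python
from rect import *
go(-172,0,70,0)
s=snap('top','top9'); prof(s)
```

```text
now fix [-173.1    0.5   69.2] yaw 0.0 tilt z [-0.001 -0.003 -1.   ] F [ -1.1 -10.5  -2.5] w -0.002 t 11.75
turn tool z 2.3558639608678433e-05 shift now-axes cm [ 0.11  0.05 -0.08] after-turn axes [ 0.11  0.05 -0.08]
y+ [(21.8, np.float64(2.8)), (46.8, np.float64(-1.4)), (51.2, np.float64(4.5)), (62.0, np.float64(-6.2)), (73.0, np.float64(3.2)), (145.2, np.float64(-4.5)), (150.2, np.float64(4.7))]
y- [(21.5, np.float64(2.8)), (51.5, np.float64(4.5)), (62.0, np.float64(-6.3)), (74.0, np.float64(4.6)), (144.8, np.float64(-4.5)), (150.2, np.float64(4.8))]
```

Request:
{"api": "drive_tool", "payload": {
  "rows": [
    [[-1,0,0],0,0],
    [[-1.5,0,0],0,0],
    [[-1.5,0,0],0,0],
    [[0,0,0],0,0]
  ]
}}

```text
time_s: 12.3
tool_pos: [0.5197, -0.1781, 0.0695]
eef_rot: [-0.0, 0.764, 0.645, 0.0]
wrist_force: [0.3, -0.2, 0.2]
gripper_width: 0.002
```

Run:
```python
from rect import *
go(-212,0,70,0)
s=snap('top','top10'); prof(s)
```

```text
now fix [-212.5    0.3   69.5] yaw -0.001 tilt z [ 0.001  0.001 -1.   ] F [ 0.3 -0.2  0.2] w 0.002 t 12.3
turn tool z -0.0008216283627167087 shift now-axes cm [ 0.05  0.03 -0.05] after-turn axes [ 0.05  0.03 -0.05]
y+ [(19.2, np.float64(2.8)), (49.0, np.float64(4.5)), (59.5, np.float64(-6.3)), (73.0, np.float64(3.2)), (145.5, np.float64(-4.6)), (150.2, np.float64(4.7))]
y- [(19.2, np.float64(2.9)), (43.2, np.float64(-1.8)), (48.8, np.float64(4.6)), (59.5, np.float64(-6.1)), (74.0, np.float64(4.6)), (144.8, np.float64(-4.5)), (150.2, np.float64(4.9))]
```

Two strokes: pad face 23 → 41.2 → 59.5. The third should end with the pad about 7–9 mm in.

Request:
{"api": "drive_tool", "payload": {
  "rows": [
    [[0.8,0,0],0,0],
    [[0.5,0,0],0,0],
    [[0.5,0,0],0,0],
    [[0.5,0,0],0,0],
    [[0.5,0,0],0,0],
    [[0.5,0,0],0,0],
    [[0.5,0,0],0,0],
    [[0.3,0,0],0,0],
    [[0,0,0],0,0]
  ]
}}

```text
time_s: 13.48
tool_pos: [0.5261, -0.1398, 0.0695]
eef_rot: [0.002, 0.764, 0.645, -0.002]
wrist_force: [-3.3, -17.4, -1.4]
gripper_width: 0.002
```

Run:
```python
from rect import *
go(-172,0,70,0)
s=snap('top','top11'); prof(s); rect(s,'r11')
```

```text
now fix [-173.7    0.4   69.5] yaw -0.001 tilt z [-0.    -0.006 -1.   ] F [ -3.3 -17.4  -1.4] w 0.002 t 13.47
turn tool z -0.0007446796679215772 shift now-axes cm [ 0.17  0.04 -0.05] after-turn axes [ 0.17  0.04 -0.05]
y+ [(30.0, np.float64(2.2)), (39.5, np.float64(2.1)), (59.5, np.float64(4.5)), (69.8, np.float64(-5.3)), (74.0, np.float64(3.0)), (145.5, np.float64(-4.5)), (150.2, np.float64(4.7))]
y- [(30.0, np.float64(2.3)), (34.2, np.float64(-1.7)), (39.5, np.float64(2.1)), (53.0, np.float64(-1.6)), (59.5, np.float64(4.6)), (69.8, np.float64(-5.8)), (74.2, np.float64(4.7)), (144.8, np.float64(-4.3)), (150.2, np.float64(4.8))]
```

View pics/r11.png

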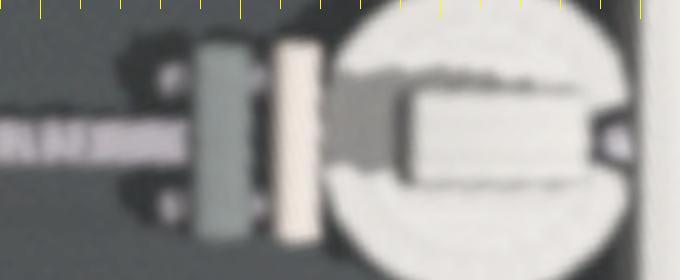

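Mid-stroke: gap block–pad is about 5.8 mm (free ~14.5), so pad in by ~8.7 mm. Letting go.

Request:
{"api": "drive_tool", "payload": {
  "rows": [
    [[-1,0,0],0,0],
    [[-1.5,0,0],0,0],
    [[-1.5,0,0],0,0],
    [[0,0,0],0,0]
  ]
}}

```text
time_s: 14.02
tool_pos: [0.5197, -0.1769, 0.0692]
eef_rot: [-0.0, 0.764, 0.645, 0.0]
wrist_force: [0.4, 0.1, 0.1]
gripper_width: 0.001
```

Run:
```python
from rect import *
go(-212,0,70,0)
s=snap('top','top12'); prof(s); rect(s,'r12'); snap('side','side12')
```

```text
now fix [-211.4    0.5   69.2] yaw -0.001 tilt z [ 0.     0.001 -1.   ] F [0.4 0.1 0.1] w 0.001 t 14.03
turn tool z -0.0006674178536392184 shift now-axes cm [-0.06  0.05 -0.08] after-turn axes [-0.06  0.05 -0.08]
y+ [(29.8, np.float64(1.8)), (37.8, np.float64(2.1)), (59.8, np.float64(4.5)), (69.8, np.float64(-5.3)), (74.0, np.float64(3.0)), (145.5, np.float64(-4.6)), (150.2, np.float64(4.7))]
y- [(30.0, np.float64(1.3)), (37.5, np.float64(2.1)), (54.5, np.float64(-1.4)), (59.5, np.float64(4.7)), (69.8, np.float64(-5.9)), (74.2, np.float64(4.7)), (144.8, np.float64(-4.4)), (150.2, np.float64(4.9))]
```

View pics/r12.png

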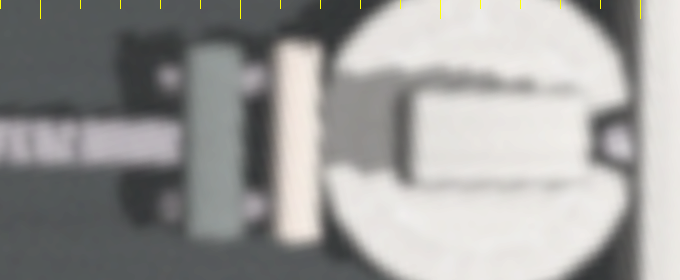

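Held: gap is about 7.7 mm, so pad in ~7 mm with the trigger let go, flange flush. Now to the tab.

Request:
{"api": "drive_tool", "payload": {
  "rows": [
    [[0,0,-3],0,0],
    [[0,0,-3],0,0],
    [[3,0,-1],0,0],
    [[5,0,0],0,0],
    [[4,0,0],0,0],
    [[0,0,2],0,0],
    [[0,0,3],0,0],
    [[0,0,2],0,0],
    [[0,0,0],0,0]
  ]
}}

```text
time_s: 15.25
tool_pos: [0.5387, -0.0573, 0.0676]
eef_rot: [-0.002, 0.763, 0.646, -0.001]
wrist_force: [0.6, -0.0, -0.8]
gripper_width: -0.002
```

Run:
```python
from rect import *
go(-92,0,55,0)
s=snap('side','side13'); crop(s,'s13a',300,460,100,260,3.6)
```

```text
now fix [-90.2   1.7  67.6] yaw 0.001 tilt z [-0.004  0.001 -1.   ] F [ 0.6 -0.  -0.8] w -0.002 t 15.25
turn tool z 0.001334439064081705 shift now-axes cm [-0.18  0.18  1.26] after-turn axes [-0.18  0.17  1.26]
```

View pics/s13a.png

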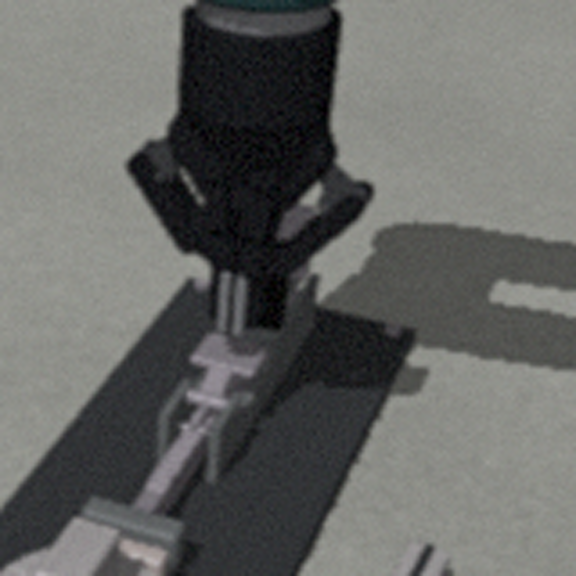

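Request:
{"api": "drive_tool", "payload": {
  "rows": [
    [[-0.2,0.15,0.6],0,0],
    [[0,0,0.6],0,0],
    [[0,0,0.5],0,0],
    [[0,0,0.5],0,0],
    [[0,0,0.2],0,0],
    [[0,0,0],0,0],
    [[0,0,0],0,0]
  ]
}}

```text
time_s: 16.18
tool_pos: [0.5413, -0.061, 0.0461]
eef_rot: [0.001, 0.764, 0.646, 0.0]
wrist_force: [-2.3, -2.7, 5.8]
gripper_width: 0.002
```

Run:
```python
from rect import *
go(-92,0,44,0)
s=snap('top','top14'); rect(s,'r14'); prof(s)
s=snap('side','side14'); crop(s,'s14a',250,430,150,330,3.3)
```

```text
now fix [-93.5  -1.4  46.1] yaw 0.0 tilt z [ 0.001 -0.001 -1.   ] F [-2.3 -2.7  5.8] w 0.002 t 16.18
turn tool z 0.00024126513412237038 shift now-axes cm [ 0.15 -0.14  0.21] after-turn axes [ 0.15 -0.14  0.21]
y+ [(7.8, np.float64(-1.3)), (12.5, np.float64(4.3)), (23.0, np.float64(-5.0)), (73.0, np.float64(3.1)), (145.5, np.float64(-4.3)), (150.2, np.float64(4.5))]
y- [(12.5, np.float64(4.4)), (23.0, np.float64(-5.3)), (74.0, np.float64(4.5)), (144.8, np.float64(-4.3)), (150.2, np.float64(4.6))]
```

View pics/s14a.png

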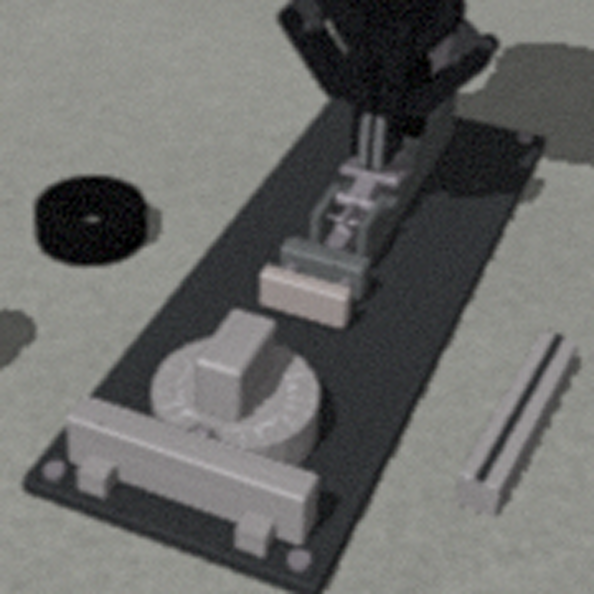

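The jaw has run back (pad face at 23.0, as fully back). Holding a moment longer, then letting go and lifting clear.

Request:
{"api": "drive_tool", "payload": {
  "rows": [
    [[0,0,0],0,0],
    [[0,0,0],0,0],
    [[0,0,0],0,0],
    [[0,0,-0.6],0,0],
    [[0,0,-1],0,0],
    [[0,0,-3],0,0],
    [[0,0,-5],0,0],
    [[0,0,-5],0,0],
    [[-5,0,-1],0,0],
    [[-5,0,0],0,0]
  ]
}}

```text
time_s: 17.52
tool_pos: [0.5247, -0.1598, 0.2035]
eef_rot: [0.001, 0.763, 0.646, 0.001]
wrist_force: [-0.2, -0.9, -0.8]
gripper_width: 0.002
```

Request:
{"api": "drive_tool", "payload": {
  "rows": [
    [[-5,0,0],0,0],
    [[-5,0,0],0,0],
    [[-5,0,0],0,0],
    [[0,0,0],0,0],
    [[0,0,0],0,0]
  ]
}}

```text
time_s: 18.15
tool_pos: [0.4995, -0.3065, 0.2014]
eef_rot: [-0.0, 0.764, 0.646, 0.0]
wrist_force: [0.6, 0.4, -0.2]
gripper_width: -0.0
```

Run:
```python
from rect import *
go(-200,0,150,0)
s=snap('top','top15'); rect(s,'r15'); prof(s)
s=snap('side','side15'); crop(s,'s15a',250,430,130,310,3.3)
from hub import *
rep('top15'); rep('side15')
```

```text
now fix [-342.5   -1.1  201.4] yaw 0.001 tilt z [ 0.     0.001 -1.   ] F [ 0.6  0.4 -0.2] w -0.0 t 18.15
turn tool z 0.0005191630441239159 shift now-axes cm [14.25 -0.11  5.15] after-turn axes [14.25 -0.11  5.14]
y+ [(7.8, np.float64(-1.3)), (12.5, np.float64(4.3)), (23.0, np.float64(-5.0)), (73.0, np.float64(3.2)), (145.5, np.float64(-4.4)), (150.2, np.float64(4.5))]
y- [(8.2, np.float64(-1.2)), (12.5, np.float64(4.4)), (23.0, np.float64(-5.3)), (74.0, np.float64(4.6)), (144.8, np.float64(-4.3)), (150.2, np.float64(4.7))]
hub n 340 z 65.71258193002924 ((109.90080261230469, 1.4008655548095703), (43.632877349853516, 23.88297462463379), 0.6166574358940125)
disc 1122 [ 69.71930958 -38.75644595  29.66782423] [147.94724921  41.50146175  39.91112941]
fence top [[148.1620818912779, -56.61448699029041, 36.72803455202955], [166.20888246500482, 57.432706038132146, 42.62630056384205]]
board [[-227.7663382740881, -73.68953224831805, 6.60816363308793], [182.93901790436232, 74.95086054210122, 13.440541487611922]] 10.065663180377152
post 166 [-138.9  -15.8   92.8] [-124.5   16.8  102.4]
trig 134 [-
[... 151 characters left out ...]
4 z 66.51952292111284 ((110.56871032714844, 3.5810136795043945), (24.283111572265625, 45.499454498291016), 89.90379333496094)
disc 920 [ 70.86110276 -37.44941667  29.09734802] [147.92831398  45.2764503   39.87382579]
fence top [[147.6343599698284, -54.21271919078519, 36.4916530016722], [167.33670436319164, 60.59179668471536, 42.251139899597604]]
board [[-224.55705379331962, -71.51585958638569, 5.4268629014315], [185.2105174976142, 77.5134942352664, 13.674872905332476]] 10.869925038499733
post 106 [-137.1  -12.9   92. ] [-123.1   18.9  101.9]
trig 89 [-186.6  -11.2   90.1] [-175.1   17.8  100.8]
tab 209 [-114.4  -15.4   46.1] [-66.   20.6  54.4]
padtop 149 [ 15.1 -21.3  30.1] [24.6 27.5 38.3]
```

View pics/r15.png

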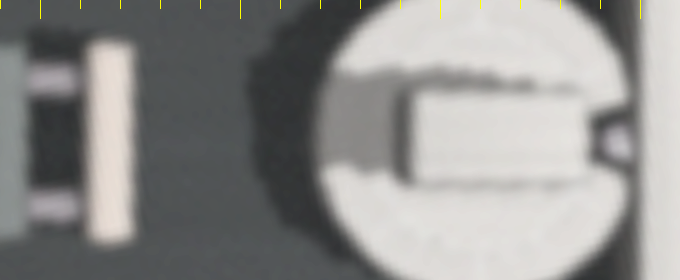

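View pics/side15.png

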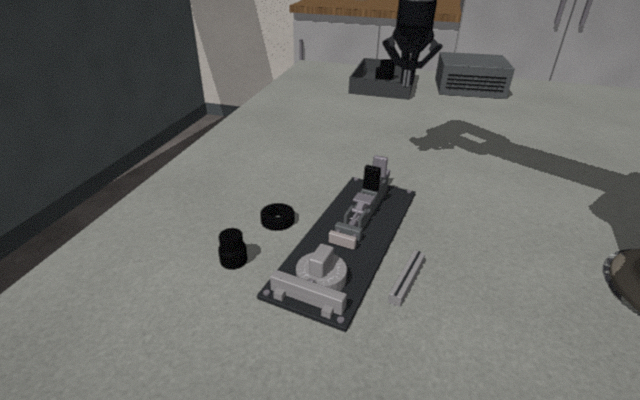

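The flange is home (hub x ≈ 110, y ≈ +1 mm, under 1° of turn), the jaw is fully back, and the trigger and tab are up. The ring, lens and bar haven't moved. Handing in.

```bash
python3 -c "
from workcell import *
print(sign_off())"
```

```text
the job is handed in; nothing more can be done
None
```

The job is done and handed in at about 18 s of the 67 s allowed.

- **Flange:** I gripped it by the hub, turned it about 0.415 rad and slid it to the fence until the force rose to about 9 N. The notch was over the stub.
- **Clamping:** I made three trigger strokes. With the trigger let go after the third, the gap behind the pad was about 7.7 mm, so the pad was pushed in about 7 mm. It reached about 8.7 mm at the end of the last stroke. One more 6 mm tooth would have brought it to about 13 mm, so I stopped there.
- **Release:** I pressed the tab and held it until the jaw had run right back, with the pad face at x = 23 mm. I kept it down another 0.4 s, then let go.

**Last checks:**
- **Position:** the hub is at x ≈ 110 mm, about 1 mm off the centre line, and turned less than 1° from square.
- **Clearances:** the trigger and tab are up again, and the robot is clear of everything. The ring, lens and bar look unmoved in the side view; I did not measure them.
- **Disagreement:** the two cameras differ by about 2 mm in absolute position, which is within their stated calibration. Measured against the fence and post, they agree.

No check failed.

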